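# Nip the gear in its specimen slide, then back the jaw off

### The job

Two specimen slides stand on the bench. On the one that holds the toothed gear, push the sliding jaw by its knob towards the fixed end jaw until the gear is nipped tight between the two jaws, then back the jaw off so that a gap of about 20 mm is left and the gear lies free against the end jaw. Leave the jaw of the slide with the plain ring where it is.

Things in the scene. Friction and masses are not known exactly. Their poses are not given: they have to be found in the camera images.
- gear: Steel spur gear, 60 mm across the teeth, 14 mm thick, about 0.2 kg, lying flat and loose in the channel of its slide. Origin: centre of its underside, z up.
- gear_slide: Slide holding the gear, fixed: base plate 290 x 92 x 12 mm, 72 mm channel between two dark guide strips (tops 24 mm above the bench), fixed steel end jaw (top 34 mm). Origin on the bench; x along the track towards the end jaw, whose inner face is at x = +105 mm; plate from x = -160 to +130 mm; z up. The gear touches the end jaw when its centre is at x = +75 mm.
- gear_jaw: Grey sledge 72 x 64 mm sliding along the slide's x, 160 mm travel, drag about 1.5 N, stays where left. Origin: foot of its flat steel front face, 12 mm above the bench; axes parallel to the slide's. Front plate top 36 mm, deck 28 mm above the bench. Black upright round knob, 26 mm diameter, 40 mm behind the face (local x = -40 mm, y = 0), its grip 42 to 79 mm above the bench.
- ring_jaw: Sliding jaw of the other, identical slide, which holds a plain bearing ring (52 mm across, 15 mm thick, open in the middle); not to be moved. Origin: foot of its front face, as for gear_jaw. The two slides stand on either side of the tall solid cream tester (y about -0.21 to +0.03 m, from x about 0.42 m back): pass in front of it, not through it.
Things that resemble listed ones, but are neither listed nor needed, are in the scene too. What is shaped like the gear but red or turquoise is not meant.

How it is judged:
On the way:
1. the gear is nipped tight: seated within 3 mm of the end jaw with the sliding jaw pressing on it with more than 2 N (x of gear in the frame of gear_slide above 0.072 m and contact force between gear_jaw and gear above 2 N), for 0.1 s.
At the end, for the whole second after the job is handed in: The gear lies flat in the channel within 7 mm of the end jaw, the sliding jaw stands with a gap of 10 to 32 mm between its face and the gear, and both are at rest (x of gear in the frame of gear_slide above 0.068 m and z of gear in the frame of gear_slide below 0.018 m and x of gear in the frame of gear_jaw between 0.04 and 0.062 m and linear speed of gear below 0.02 m/s and linear speed of gear_jaw below 0.01 m/s); the robot touches nothing.
It fails at once if the jaw of the ring's slide is moved by more than 10 mm (distance of ring_jaw from where it was at the start of the episode above 0.01 m).
It also fails if it takes over 38 s, if anything falls off the work surface, if the arm or the gripper's body presses on something with over 40 N, if the wrist force passes 120 N, or if a joint passes its speed limit or range.

### The arm

A 6-joint arm with a two-finger parallel gripper is mounted at the origin on a cart in front of the work surface, level with it; the furniture and walls round the work are solid. World frame = base frame: x ahead of the robot, y to its left, z up, the work surface at z = 0. Lengths are in m, angles in rad, forces in N, time in s.
With the tool pointing down it reaches from about 0.4 to 0.925 m from the base axis. Payload 3.4 kg.
Tool frame: the origin (TCP) lies on the mounting face of the last link; the fingertips stand 173 mm ahead of it and the grasp point (between the pads) lies 155 mm ahead of it; z points along the fingers, y is the direction in which the jaws open and shut (so a half turn about z gives the same grasp; the last joint's range is limited). The gripper opens to 85 mm and grips with 20 to 120 N. Pads are 22 mm wide; open, the fingers measure 114 mm over their backs; the gripper's body (76 mm by 85 mm) begins 54 mm behind the grasp point. The pads swing forward as they close: fully open they stand 13 mm farther back than shut.
Start: joints at [-1.19, 0.307, 1.506, -0, 1.328, -0.073], TCP at [0.253, -0.517, 0.405] pointing down, gripper open.
Joint ranges: [-3.12, 3.12], [-1.05, 2.28], [0.14, 2.33], [-1.42, 4.57], [0.1, 2.73], [-2.68, 2.68]. Speed limits (rad/s): [2.57, 2.57, 3.14, 3.14, 3.14, 3.14].

### API

Orientations are given as [roll, pitch, yaw] about the fixed x, y, z axes, in that order (R = Rz(yaw) Ry(pitch) Rx(roll)).
In Python, from workcell import bot gives the robot as it stands.
- The arm moves only by the shell command python3 -m jog 'ROWS'. ROWS is JSON, a list of rows, each a list of 3 entries, a list of its own where there are three numbers: the closure, from 0 (fully open) to 1 (shut), then the shift along the tool's x, y, z in m, then the turn about the tool's z in degrees. A call has exactly 5 rows; each row is the pose to reach, as a shift and turn from the pose commanded when the call began, along the tool's axes at that moment; what a row does not reach only later rows make up. A row lasts 1/8 s, in which the tool goes at most 62.5 mm and 10.7 degrees, less where a joint would pass 70% of its speed; a pose out of reach is approached as far as the arm can. A call with a gripper value outside its range is refused whole. The fingers move at their own pace and stop on an object; the grip force is fixed at half the most. Time passes only in rows, so rows that repeat a pose let the fingers close, or fill a call up. It gives the time, the measured TCP pose, the force and the opening at its end, in the units of the state.
- bot.get_obs(): the state, without advancing time (a new reading comes with each control period).
- bot.snapshot(name): name is "side" or "top" or "wrist"; returns the picture (400x640x3 uint8, red, green, blue); there is no depth.
- bot.get_calibration(name): a dict with "vertical_fov" (degrees; the focal length in pixels is half the picture's height over the tangent of half this angle, whatever the lens; pixels are square), "cx", "cy" (the principal point, pixels), "extrinsics" (4x4, takes a point from camera to world coordinates). Camera axes: x right, y down, z forward; pixel columns grow to the right and rows downward; lengths in m; the calibration is good to about 2 mm. A picture is of the moment at which its call begins: read the wrist's pose just before it. get_calibration takes no time and is no camera call; for the wrist camera it gives the pose at the moment of the call.
- bot.hand_in(): hands the job in, once; it reports no verdict.
The state is a dict: "t": time; "joints": joint angles; "qd": joint speeds; "joint_efforts": joint torques, N m; "ee_pos": TCP position; "tcp_rot": TCP orientation; "wrist_force": force on the tool from outside, world axes, zero at the start; "moment": the same for the moment, N m; "gripper_width": finger opening in m.
Only numpy, scipy, OpenCV 4.12 (cv2) and the standard library are available. Lean on these libraries where they do the work, as an engineer would, in place of code of your own. Each camera call takes 0.05 s, during which the arm holds its last target.

## Working session

There is one attempt and no reset: what is moved stays moved. The work goes in short steps, Python scripts to look and compute and a shell command to move; the robot and the scene stay as the last step left them, time stands still between calls to the robot, and variables do not carry over. Pictures are saved under pics/ and viewed, and the job is handed in when it is done.

```bash
ls; mkdir -p pics; python3 - <<'E'
from workcell import bot
import cv2
o=bot.get_obs();print(o)
for n in("side","top","wrist"):
    c=bot.get_calibration(n);print(n,c)
    cv2.imwrite(f"pics/{n}0.png",bot.snapshot(n)[:,:,::-1])
E
```

```text
pics
{'t': 0.0, 'joints': array([-1.18952609e+00,  3.07573122e-01,  1.50767180e+00, -3.07883082e-05,
        1.32834506e+00, -7.34595035e-02]), 'qd': array([-0.00026042,  0.0017831 ,  0.00128088, -0.00076625, -0.00026212,
       -0.00063523]), 'joint_efforts': array([-9.73390961e-04, -4.57561004e+01, -2.51917398e+01, -2.81126031e-04,
        1.33165478e-02,  1.04864768e-05]), 'ee_pos': array([ 0.25242085, -0.51626235,  0.40378119]), 'tcp_rot': array([-3.13959852e+00, -1.16798354e-04,  4.54737042e-01]), 'wrist_force': array([-0.06060086,  0.54955348,  0.0276849 ]), 'moment': array([ 0.02777271, -0.00692714,  0.00017708]), 'gripper_width': 0.08579471653887769}
side {'vertical_fov': 54.05722916946739, 'cx': 319.88583664352774, 'cy': 197.2639238057867, 'extrinsics': array([[-0.70256558, -0.30466638,  0.64310186, -0.16305278],
       [-0.71161252,  0.29692975, -0.63674198,  0.73554269],
       [ 0.0030378 , -0.90499233, -0.42541703,  0.5656828 ],
       [ 0.        ,  0.        ,  0.        ,  1.        ]])}
top {'vertical_fov': 54.90585407435812, 'cx': 321.04528352513364, 'cy': 205.7693260638164, 'extrinsics': array([[-0.4448948 , -0.83824753,  0.31529303,  0.32353798],
       [-0.8955591 ,  0.41896463, -0.14980833,  0.10844216],
       [-0.00652016, -0.34901249, -0.93709539,  0.95256043],
       [ 0.        ,  0.        ,  0.        ,  1.        ]])}
wrist {'vertical_fov': 70.0189882179153, 'cx': 321.75806940313237, 'cy': 202.34521703935516, 'extrinsics': array([[ 0.43941233, -0.86549313, -0.24049626,  0.31313152],
       [-0.89828285, -0.42401754, -0.1153128 , -0.48681967],
       [-0.0021722 ,  0.26670353, -0.96377617,  0.3734671 ],
       [ 0.        ,  0.        ,  0.        ,  1.        ]])}
```

View pics/side0.png

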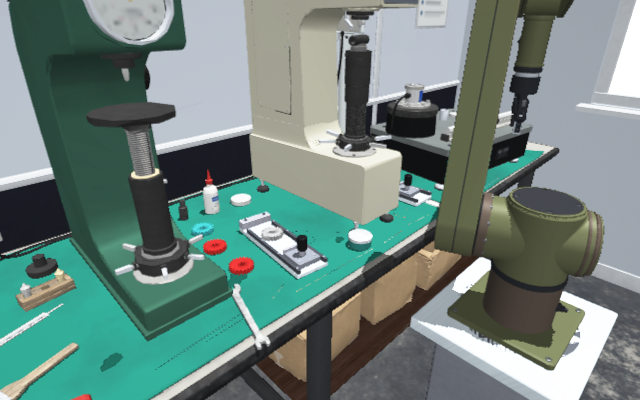

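View pics/top0.png

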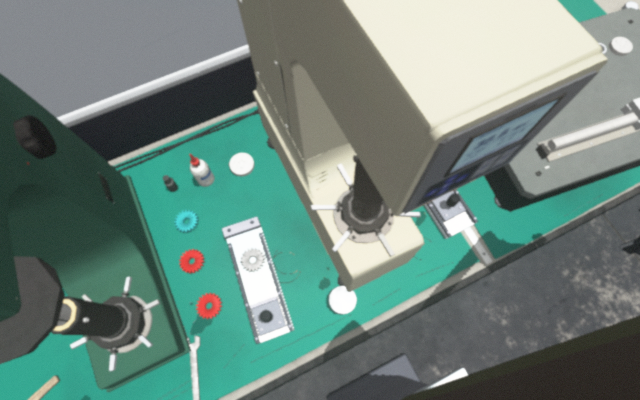

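View pics/wrist0.png

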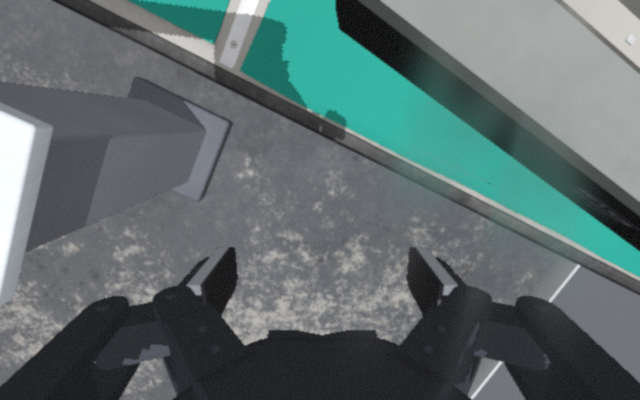

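The side and top views show a slide with a toothed grey disc on the left of the tester, with the disc at about top (253,260) and the knob at about (266,316). The other slide is at about (455,205). Next I zoom in and measure.

```bash
cat > h.py <<'E'
import numpy as np,cv2
from workcell import bot
def ray(n,u,v,z,c=None):
    c=c or bot.get_calibration(n)
    f=200/np.tan(np.radians(c["vertical_fov"]/2));E=c["extrinsics"]
    d=E[:3,:3]@np.array([(u-c["cx"])/f,(v-c["cy"])/f,1]);o=E[:3,3]
    return o+d*(z-o[2])/d[2]
def proj(n,p,c=None):
    c=c or bot.get_calibration(n)
    f=200/np.tan(np.radians(c["vertical_fov"]/2));E=c["extrinsics"]
    q=E[:3,:3].T@(np.array(p)-E[:3,3]);return np.array([c["cx"]+f*q[0]/q[2],c["cy"]+f*q[1]/q[2]])
E
python3 - <<'E'
import cv2
a=cv2.imread("pics/top0.png")[205:350,205:310];cv2.imwrite("pics/z1.png",cv2.resize(a,None,fx=4,fy=4,interpolation=2)[:600])
b=cv2.imread("pics/side0.png")[205:280,230:335];cv2.imwrite("pics/z2.png",cv2.resize(b,None,fx=7,fy=7,interpolation=2))
E
```

```text
(no output)
```

View pics/z1.png

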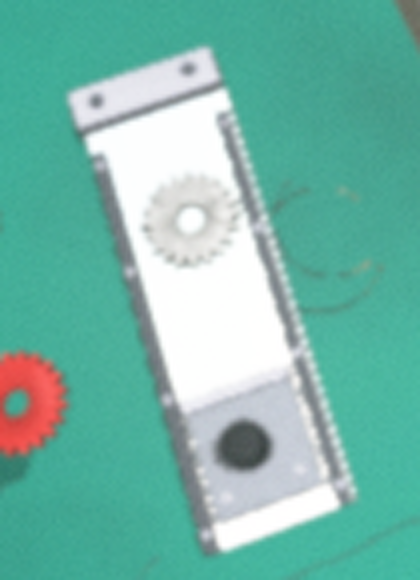

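View pics/z2.png

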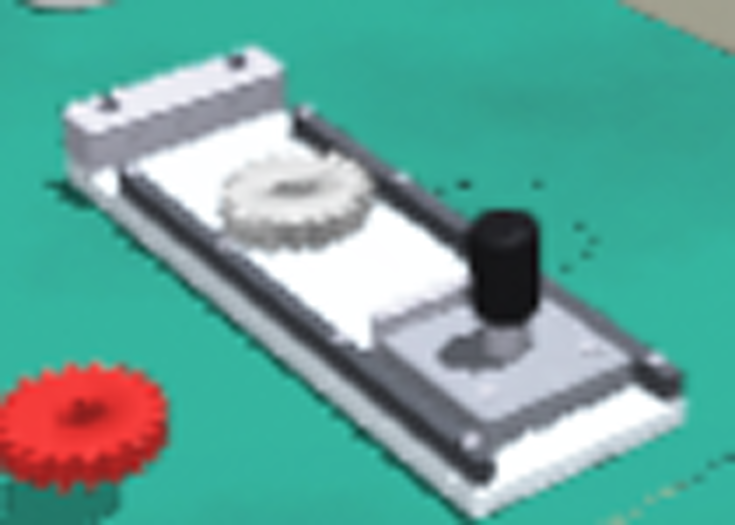

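```bash
python3 - <<'E'
from h import *
T=lambda x,y,z:ray("top",205+x/4-.4,205+y/4-.4,z)
S=lambda x,y,z:ray("side",230+x/7-.4,205+y/7-.4,z)
P=dict(gear=T(190,218,.026),jL=T(80,130,.034),jR=T(229,83,.034),oL=T(70,93,.034),oR=T(210,47,.034),knob=T(242,443,.079),knobS=S(506,222,.079),gearS=S(293,190,.026),
 faceL=T(185,412,.036),faceR=T(290,372,.036))
for k,v in P.items(): print(k,v.round(4))
m=(P['jL']+P['jR'])/2
print('yaw from jaw',np.degrees(np.arctan2(*(P['jL']-P['jR'])[[1,0]]))-90,'w',np.linalg.norm(P['jL']-P['jR']))
d=m-P['knob'];print('yaw knob->jaw',np.degrees(np.arctan2(d[1],d[0])),np.hypot(*d[:2]))
d=m-P['gear'];print('yaw gear->jaw',np.degrees(np.arctan2(d[1],d[0])),np.hypot(*d[:2]))
# long guide-strip edges at z=.024, outer
a,b=T(205,540,.024),T(97,160,.024);d=b-a;print('strip L',np.degrees(np.arctan2(d[1],d[0])),np.hypot(*d[:2]))
a,b=T(350,490,.024),T(228,118,.024);d=b-a;print('strip R',np.degrees(np.arctan2(d[1],d[0])),np.hypot(*d[:2]))
E
```

```text
gear [0.586 0.173 0.026]
jL [0.6652 0.212  0.034 ]
jR [0.652  0.1173 0.034 ]
oL [0.6904 0.2088 0.034 ]
oR [0.6792 0.1186 0.034 ]
knob [0.4428 0.1925 0.079 ]
knobS [0.4457 0.1934 0.079 ]
gearS [0.5878 0.1773 0.026 ]
faceL [0.4793 0.2193 0.036 ]
faceR [0.4729 0.1555 0.036 ]
yaw from jaw -7.953570100415789 w 0.09559614795286736
yaw knob->jaw -7.343500894761268 0.2176114739777462
yaw gear->jaw -6.59532634309089 0.0730529372392184
strip L -6.603395399813322 0.2370623085285595
strip R -6.123488900225832 0.23751186223389084
```

The yaw estimates agree at about -7°. The knob is at (0.443, 0.192) and the gear centre is about 73 mm from the end jaw. Tightening needs about 117 mm of jaw travel. I go round the front of the tester with the tool turned so the jaws open along the track.

```bash
cat >> h.py <<'E'
def to(x,y,z,yaw=None):
    o=bot.get_obs();p=o["ee_pos"];a=o["tcp_rot"][2];d=np.array([x,y,z])-p
    print("t",o["t"],"p",p.round(4),"rpy",np.degrees(o["tcp_rot"]).round(2),"F",o["wrist_force"].round(1),"w",round(o["gripper_width"],4),"j",o["joints"].round(2))
    print("shift",np.round([np.cos(a)*d[0]+np.sin(a)*d[1],np.sin(a)*d[0]-np.cos(a)*d[1],-d[2]],4),"turn",None if yaw is None else round(np.degrees(a)-yaw,1))
E
python3 -m jog '[[0.3,[0.027,-0.035,0],-10],[0.3,[0.054,-0.070,0],-20],[0.3,[0.081,-0.105,0],-30],[0.3,[0.110,-0.140,0],-40],[0.3,[0.137,-0.173,0],-50]]'
python3 -c "
from h import *
to(.33,-.1,.4,83)"
```

```text
t: 0.78
ee_pos: [0.2996, -0.2994, 0.4045]
tcp_rot: [-3.141, -0.0, 1.333]
wrist_force: [1.1, 0.5, 0.0]
gripper_width: 0.06
t 0.775 p [ 0.2996 -0.2994  0.4045] rpy [-1.7999e+02 -3.0000e-02  7.6370e+01] F [1.1 0.5 0. ] w 0.06 j [-0.88  0.09  1.8   0.    1.25 -0.65]
shift [ 0.2009 -0.0175  0.0045] turn -6.6
```

```bash
python3 -m jog '[[0.3,[0.050,-0.007,0],-2],[0.3,[0.100,-0.014,0],-4],[0.3,[0.150,-0.021,0],-6],[0.3,[0.200,-0.028,0],-6.6],[0.3,[0.248,-0.034,0],-6.6]]'
python3 -c "
from h import *
to(.33,.1,.35,83)"
```

```text
t: 1.4
ee_pos: [0.326, -0.0505, 0.4047]
tcp_rot: [3.141, -0.0, 1.442]
wrist_force: [0.1, -0.2, -0.1]
gripper_width: 0.0595
t 1.4 p [ 0.326  -0.0505  0.4047] rpy [ 1.7997e+02 -1.0000e-02  8.2630e+01] F [ 0.1 -0.2 -0.1] w 0.0595 j [-0.28 -0.05  1.94  0.    1.25 -0.15]
shift [ 0.1498 -0.0153  0.0547] turn -0.4
```

```bash
python3 -m jog '[[0.3,[0.050,-0.006,0],0],[0.3,[0.100,-0.012,0],0],[0.3,[0.150,-0.012,0],-0.4],[0.3,[0.200,0.010,0],-0.4],[0.3,[0.235,0.040,0],-0.4]]'
python3 - <<'E'
from h import *
to(.443,.1925,.30,83)
cv2.imwrite("pics/w1.png",bot.snapshot("wrist")[:,:,::-1])
cv2.imwrite("pics/s1.png",bot.snapshot("side")[:,:,::-1])
E
```

```text
t: 2.02
ee_pos: [0.3959, 0.178, 0.4047]
tcp_rot: [3.142, -0.0, 1.452]
wrist_force: [-0.1, -1.0, -0.1]
gripper_width: 0.0596
t 2.025 p [0.3959 0.178  0.4047] rpy [ 1.800e+02 -1.000e-02  8.322e+01] F [-0.1 -1.  -0.1] w 0.0596 j [0.33 0.11 1.78 0.   1.26 0.44]
shift [0.0199 0.0451 0.1047] turn 0.2
```

View pics/w1.png

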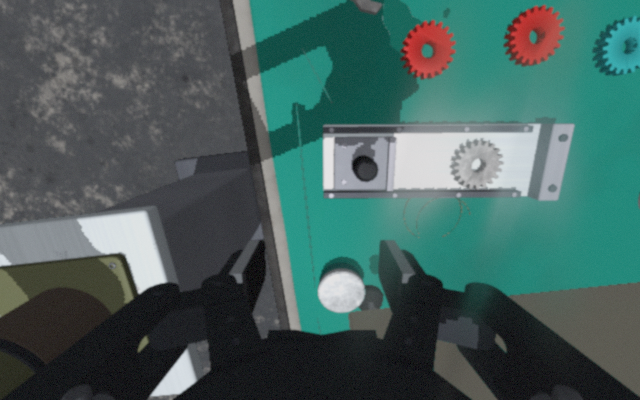

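View pics/s1.png

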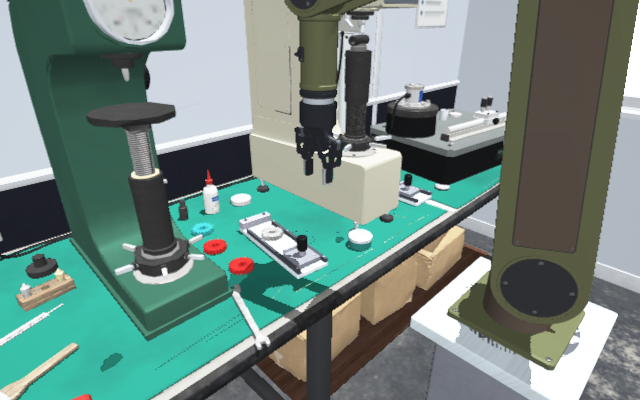

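The wrist view shows the whole gear slide: knob at about (367,167), gear hole at about (477,163), inner edge of the end jaw at about column 537. I check these points against the first measurements.

```bash
python3 - <<'E'
from h import *
im=cv2.imread("pics/w1.png")
cv2.imwrite("pics/z3.png",cv2.resize(im[110:215,310:590],None,fx=2.85,fy=2.85,interpolation=2))
g=im.max(2);m=(g<50).astype(np.uint8);m[:140]=0;m[190:]=0;m[:,:345]=0;m[:,390:]=0
n,l,s,c=cv2.connectedComponentsWithStats(m);i=1+s[1:,4].argmax();print(s[i],c[i])
for u,v in[(368,167),tuple(c[i])]:print(ray("wrist",u,v,.079).round(4))
print('gear',ray("wrist",477,163,.026).round(4))
print(proj("wrist",[.443,.1925,.079]))
E
```

```text
[353 156  21  24 183] [360.41530055 162.93989071]
[0.4511 0.1974 0.079 ]
[0.4436 0.2025 0.079 ]
gear [0.5916 0.1778 0.026 ]
[360.61945506 172.53615829]
```

View pics/z3.png

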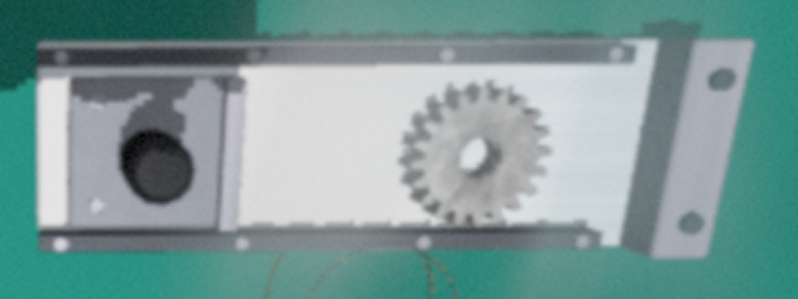

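Knob estimates from the three views average (0.446, 0.193), with a spread of about 4 mm. I descend with the fingers half open, to grip at z 0.064.

```bash
python3 -m jog '[[0.3,[0.010,0.024,0.03],0],[0.3,[0.021,0.048,0.06],0],[0.3,[0.021,0.048,0.09],0],[0.3,[0.021,0.048,0.12],0],[0.3,[0.021,0.048,0.12],0.2]]'
python3 - <<'E'
from h import *
to(.446,.193,.219,83)
cv2.imwrite("pics/w2.png",bot.snapshot("wrist")[:,:,::-1])
print(proj("wrist",[.446,.193,.079]))
E
```

```text
t: 2.75
ee_pos: [0.4447, 0.19, 0.2827]
tcp_rot: [-3.136, 0.003, 1.446]
wrist_force: [-1.2, -0.1, 0.6]
gripper_width: 0.0596
t 2.75 p [0.4447 0.19   0.2827] rpy [-1.7965e+02  1.7000e-01  8.2820e+01] F [-1.2 -0.1  0.6] w 0.0596 j [ 0.32  0.32  1.86 -0.    0.98  0.44]
shift [0.0031 0.0009 0.0637] turn -0.2
[322.72335909 226.06420424]
```

View pics/w2.png

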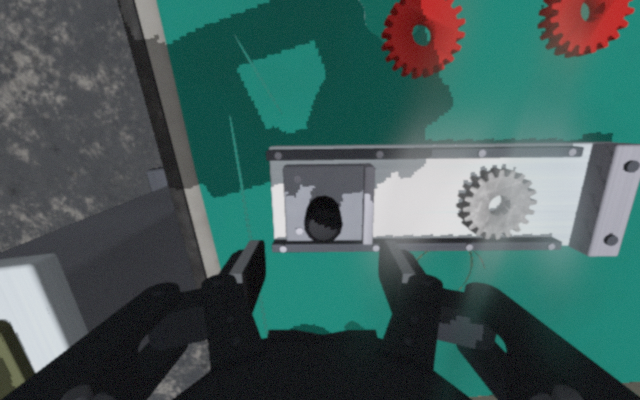

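The knob top is at (325,224) and the prediction was (323,226), centred between the fingers. Descending and closing.

```bash
python3 -m jog '[[0.3,[0.003,0.001,0.025],0],[0.3,[0.003,0.002,0.050],0],[0.3,[0.003,0.002,0.065],0],[0.3,[0.003,0.002,0.065],0],[0.7,[0.003,0.002,0.065],0]]'
python3 -m jog '[[0.8,[0,0,0],0],[0.8,[0,0,0],0],[0.8,[0,0,0],0],[0.8,[0,0,0],0],[0.8,[0,0,0],0]]'
python3 - <<'E'
from h import *
to(.5593,.177,.219,83)
cv2.imwrite("pics/w3.png",bot.snapshot("wrist")[:,:,::-1])
E
```

```text
t: 3.42
ee_pos: [0.4493, 0.1938, 0.2211]
tcp_rot: [3.139, -0.001, 1.446]
wrist_force: [0.2, -0.2, 0.3]
gripper_width: 0.0431
t: 4.05
ee_pos: [0.4489, 0.1937, 0.2211]
tcp_rot: [3.14, -0.001, 1.446]
wrist_force: [-1.7, -0.5, 6.1]
gripper_width: 0.0244
t 4.05 p [0.4489 0.1937 0.2211] rpy [ 1.799e+02 -5.000e-02  8.286e+01] F [-1.7 -0.5  6.1] w 0.0244 j [0.32 0.41 1.92 0.   0.81 0.45]
shift [-0.0029  0.1116  0.0021] turn -0.1
```

View pics/w3.png

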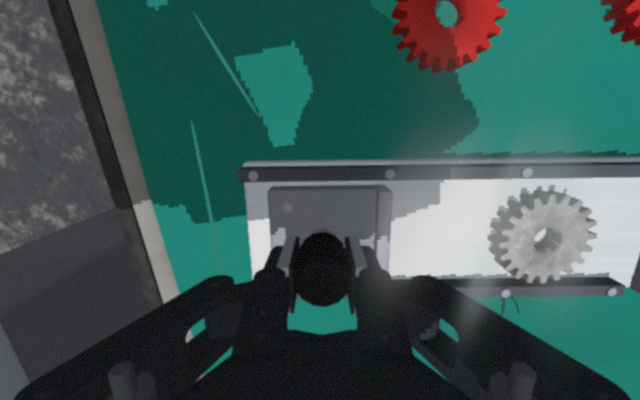

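The knob is gripped (width 24 mm) and tool y lies along the track. Pushing forward now, watching the side forces.

```bash
python3 -m jog '[[0.8,[0,0.012,0],0],[0.8,[0,0.024,0],0],[0.8,[0,0.036,0],0],[0.8,[0,0.048,0],0],[0.8,[0,0.060,0],0]]'
python3 -m jog '[[0.8,[0,0.008,0],0],[0.8,[0,0.016,0],0],[0.8,[0,0.024,0],0],[0.8,[0,0.032,0],0],[0.8,[0,0.038,0],0]]'
python3 - <<'E'
from h import *
to(.5593,.177,.219,83)
cv2.imwrite("pics/w4.png",bot.snapshot("wrist")[:,:,::-1])
E
```

```text
t: 4.72
ee_pos: [0.5086, 0.1868, 0.2211]
tcp_rot: [3.14, -0.002, 1.446]
wrist_force: [-2.0, 2.9, 5.2]
gripper_width: 0.0241
t: 5.35
ee_pos: [0.5464, 0.1824, 0.2211]
tcp_rot: [3.14, -0.003, 1.446]
wrist_force: [-1.9, 4.5, 7.2]
gripper_width: 0.0241
t 5.35 p [0.5464 0.1824 0.2211] rpy [ 1.7992e+02 -1.5000e-01  8.2830e+01] F [-1.9  4.5  7.2] w 0.0241 j [0.25 0.5  1.73 0.   0.91 0.37]
shift [-0.0037  0.0135  0.0021] turn -0.2
```

View pics/w4.png

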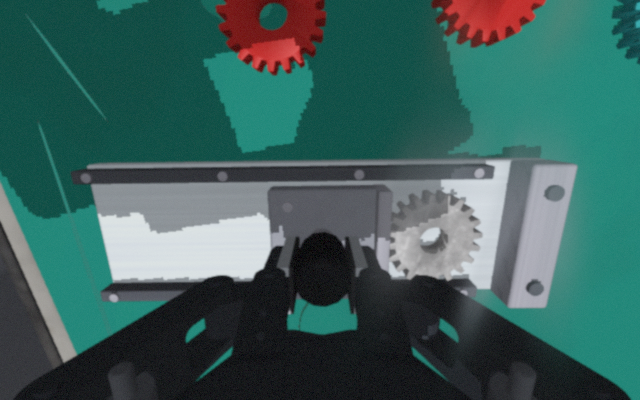

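The gear is now in contact with the sliding jaw and still about 15 mm short of the end jaw. I advance slowly and correct slightly sideways.

```bash
python3 -m jog '[[0.8,[0.001,0.003,0],0],[0.8,[0.001,0.006,0],0],[0.8,[0.001,0.008,0],0],[0.8,[0.001,0.010,0],0],[0.8,[0.001,0.012,0],0]]'
python3 - <<'E'
from h import *
to(.5593,.177,.219,83)
cv2.imwrite("pics/w5.png",bot.snapshot("wrist")[:,:,::-1])
E
```

```text
t: 6.02
ee_pos: [0.558, 0.1813, 0.2212]
tcp_rot: [3.141, -0.001, 1.446]
wrist_force: [-2.2, 1.3, 7.5]
gripper_width: 0.0241
t 6.025 p [0.558  0.1813 0.2212] rpy [ 1.7994e+02 -7.0000e-02  8.2850e+01] F [-2.2  1.3  7.5] w 0.0241 j [0.24 0.51 1.7  0.   0.93 0.37]
shift [-0.0041  0.0019  0.0022] turn -0.2
```

View pics/w5.png

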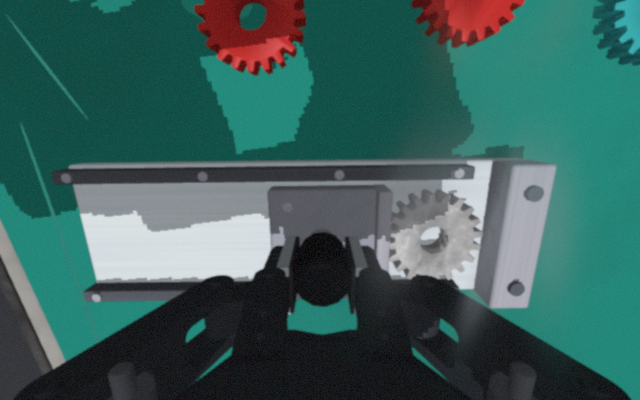

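The gear is nearly touching the end jaw. I advance in 1 mm rows.

```bash
python3 -m jog '[[0.8,[0,0.001,0],0],[0.8,[0,0.002,0],0],[0.8,[0,0.003,0],0],[0.8,[0,0.004,0],0],[0.8,[0,0.004,0],0]]'
```

```text
t: 6.7
ee_pos: [0.5621, 0.1809, 0.2211]
tcp_rot: [3.14, -0.001, 1.446]
wrist_force: [-1.7, 1.7, 7.0]
gripper_width: 0.0243
```

```bash
python3 -m jog '[[0.8,[0,0.001,0],0],[0.8,[0,0.002,0],0],[0.8,[0,0.003,0],0],[0.8,[0,0.003,0],0],[0.8,[0,0.003,0],0]]'
```

```text
t: 7.32
ee_pos: [0.5645, 0.1806, 0.2211]
tcp_rot: [3.141, -0.001, 1.446]
wrist_force: [-4.0, 2.9, 7.9]
gripper_width: 0.0241
```

The forward force is rising, which suggests contact. A little further.

```bash
python3 -m jog '[[0.8,[0,0.001,0],0],[0.8,[0,0.001,0],0],[0.8,[0,0.002,0],0],[0.8,[0,0.002,0],0],[0.8,[0,0.002,0],0]]'
python3 - <<'E'
from h import *
to(.5593,.177,.219,83)
cv2.imwrite("pics/w6.png",bot.snapshot("wrist")[:,:,::-1])
E
```

```text
t: 7.95
ee_pos: [0.5652, 0.1805, 0.2211]
tcp_rot: [-3.139, -0.001, 1.446]
wrist_force: [-6.4, 3.3, 10.8]
gripper_width: 0.0237
t 7.95 p [0.5652 0.1805 0.2211] rpy [-1.7983e+02 -5.0000e-02  8.2840e+01] F [-6.4  3.3 10.8] w 0.0237 j [0.24 0.52 1.68 0.   0.94 0.36]
shift [-0.0042 -0.0054  0.0021] turn -0.2
```

View pics/w6.png

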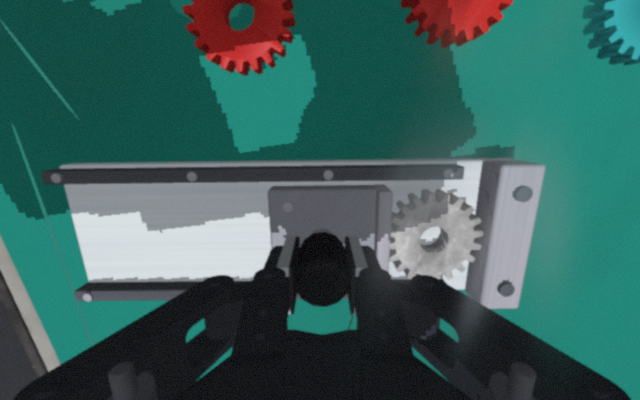

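The arm lags its command and the force is climbing, so the gear is seated. I press firmly once more and hold.

```bash
python3 -m jog '[[0.8,[0,0.002,0],0],[0.8,[0,0.004,0],0],[0.8,[0,0.004,0],0],[0.8,[0,0.004,0],0],[0.8,[0,0.004,0],0]]'
```

```text
t: 8.62
ee_pos: [0.5665, 0.1804, 0.2211]
tcp_rot: [-3.132, -0.0, 1.446]
wrist_force: [-13.5, 5.8, 16.8]
gripper_width: 0.024
```

Nipped: 13.5 N against the jaw and no further travel. Now I back off about 26 mm from the commanded pose, which leaves about a 20 mm gap.

```bash
python3 -m jog '[[0.8,[0,-0.004,0],0],[0.8,[0,-0.010,0],0],[0.8,[0,-0.016,0],0],[0.8,[0,-0.022,0],0],[0.8,[0,-0.026,0],0]]'
python3 - <<'E'
from h import *
to(.544,.183,.219,83)
cv2.imwrite("pics/w7.png",bot.snapshot("wrist")[:,:,::-1])
E
```

```text
t: 9.25
ee_pos: [0.5462, 0.1827, 0.2211]
tcp_rot: [3.137, -0.001, 1.446]
wrist_force: [1.9, 0.5, 6.1]
gripper_width: 0.0242
t 9.25 p [0.5462 0.1827 0.2211] rpy [ 1.7976e+02 -7.0000e-02  8.2850e+01] F [1.9 0.5 6.1] w 0.0242 j [ 0.25  0.5   1.73 -0.    0.91  0.37]
shift [ 0.     -0.0022  0.0021] turn -0.1
```

View pics/w7.png

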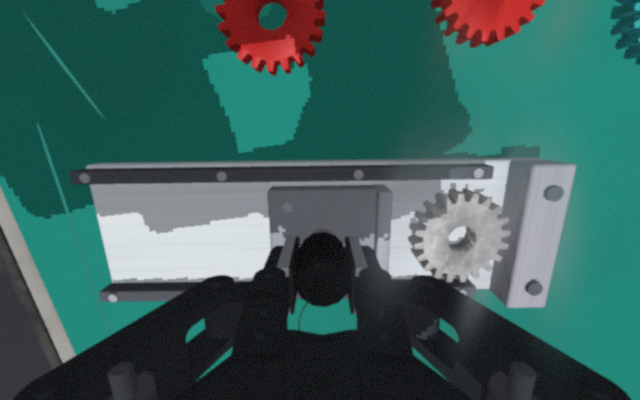

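The gear stayed at the end jaw and the jaw backed off with the knob. I release and rise, then measure.

```bash
python3 -m jog '[[0.8,[0,0,0],0],[0.6,[0,0,0],0],[0.3,[0,0,0],0],[0.3,[0,0,0],0],[0.3,[0,0,0],0]]'
python3 -m jog '[[0.3,[0,0,-0.02],0],[0.3,[0,0,-0.06],0],[0.3,[0,0,-0.1],0],[0.3,[0,-0.02,-0.15],0],[0.3,[0,-0.02,-0.18],0]]'
python3 - <<'E'
from h import *
to(.544,.183,.219,83)
cv2.imwrite("pics/w8.png",bot.snapshot("wrist")[:,:,::-1])
cv2.imwrite("pics/z8.png",cv2.resize(cv2.imread("pics/w8.png")[100:240,200:520],None,fx=2.5,fy=2.5,interpolation=2))
E
```

```text
t: 9.93
ee_pos: [0.5449, 0.1825, 0.2194]
tcp_rot: [-3.141, 0.0, 1.446]
wrist_force: [0.0, -0.3, -0.2]
gripper_width: 0.0601
t: 10.55
ee_pos: [0.5242, 0.1852, 0.4022]
tcp_rot: [3.14, -0.001, 1.447]
wrist_force: [0.5, 0.2, 0.8]
gripper_width: 0.0596
t 10.55 p [0.5242 0.1852 0.4022] rpy [ 1.7991e+02 -5.0000e-02  8.2880e+01] F [0.5 0.2 0.8] w 0.0596 j [0.26 0.28 1.55 0.   1.31 0.39]
shift [0.0003 0.0199 0.1832] turn -0.1
```

View pics/w8.png

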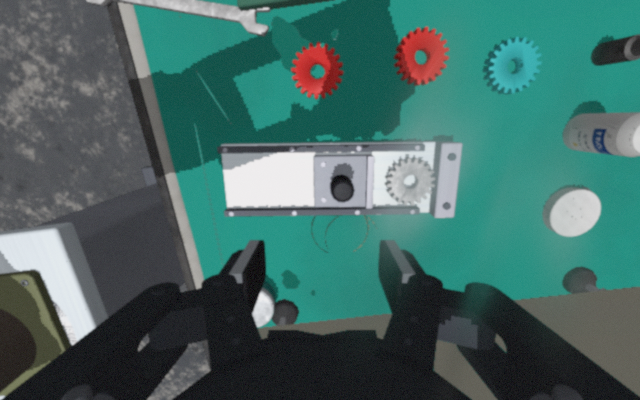

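View pics/z8.png

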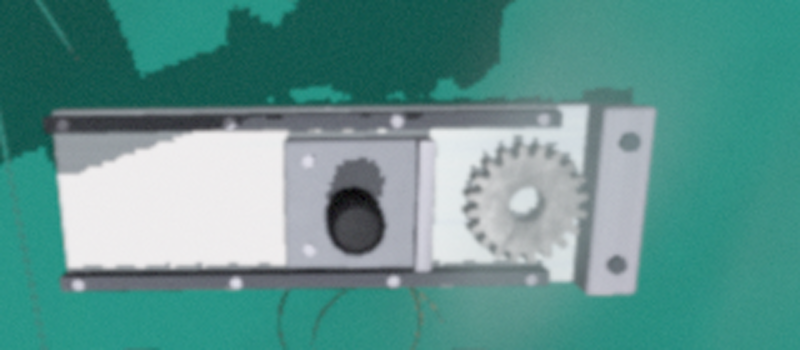

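```bash
python3 - <<'E'
from h import *
W=lambda x,y,z:ray("wrist",200+x/2.5,100+y/2.5,z)
g=W(526,200,.026);f=W(434,202,.036);e=W(596,202,.034);k=W(357,228,.079)
u=np.array([np.cos(np.radians(-7)),np.sin(np.radians(-7)),0])
print(g,f,e,k);print('gear-face',(g-f)@u,'end-gear',(e-g)@u,'gear-knob',(g-k)@u)
o=bot.get_calibration("top");cv2.imwrite("pics/t8.png",bot.snapshot("top")[:,:,::-1]);cv2.imwrite("pics/s8.png",bot.snapshot("side")[:,:,::-1])
b=cv2.imread("pics/s8.png")[205:280,230:335];cv2.imwrite("pics/zs8.png",cv2.resize(b,None,fx=7,fy=7,interpolation=2))
a=cv2.imread("pics/t8.png")
cv2.imwrite("pics/zt8.png",cv2.resize(a[205:350,205:310],None,fx=4,fy=4,interpolation=2))
E
```

```text
[0.63849614 0.17195181 0.026     ] [0.59118456 0.17885623 0.036     ] [0.67003457 0.16850852 0.034     ] [0.55050284 0.18102576 0.079     ]
gear-face 0.0478003648074863 end-gear 0.031722979478299385 gear-knob 0.08844325418686652
```

View pics/zs8.png

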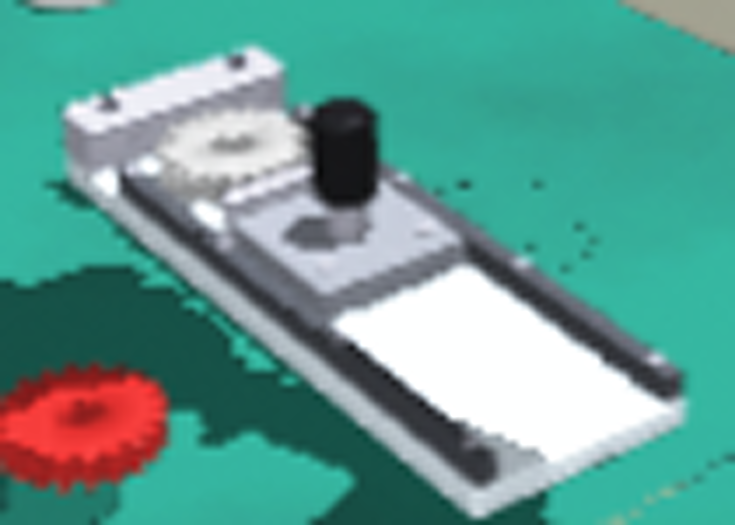

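View pics/zt8.png

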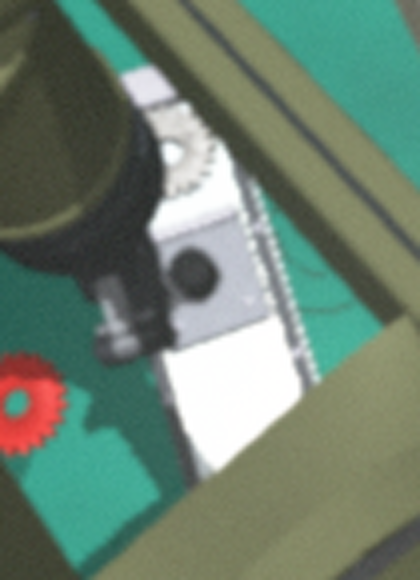

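The views agree. The gear centre is about 48 mm ahead of the jaw face (40–62 allowed). It is about 32 mm from the end jaw, where touching is 30 mm. The robot is clear, so I hand in.

```bash
python3 -c "
from h import *
o=bot.get_obs();print(o['t'],o['wrist_force'].round(1),abs(o['qd']).max())
print(bot.hand_in())"
```

```text
10.7 [-0.1  0.8 -0.2] 0.0535602400636678
the job is handed in; nothing more can be done
None
```

The gear was nipped tight and the jaw backed off to a gap of about 18–20 mm. I handed the job in at 10.7 s; no verdict came back.

- **Tightening:** I gripped the gear slide's knob and pushed the jaw until it stalled. The arm then held about 13.5 N of forward force against the nipped gear for roughly half a second.
- **Backing off:** I pulled the jaw back about 20 mm, released the knob and raised the gripper clear.
- **Final checks:** In the last wrist picture the gear's centre is 48 mm ahead of the jaw face (40–62 allowed), a gap of about 18 mm. Arm travel puts the gap at about 19.7 mm, which agrees within the camera error. The gear's centre is about 32 mm from the end jaw face (30 is touching, 37 is the limit), and it lies flat in the channel.
- **Robot at the end:** The wrist force was about 0 N, so the robot was touching nothing.
- **Ring slide:** I never touched it, but I did not measure it again at the end.
- **Disagreement:** The three cameras differed by about 4–6 mm along x on the knob and gear before the grasp. I averaged them for the grasp and relied on force to tell when the gear was tight.

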